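Gauge the sprockets and sort them into the trays

ROBOT

A 7-joint arm with a two-finger parallel gripper is mounted at the origin on the work surface. World frame = base frame: x ahead of the robot, y to its left, z up, the work surface at z = 0. Lengths are in m, angles in rad, forces in N, time in s.
With the tool pointing down it reaches from about 0.425 to 0.925 m from the base axis. Payload 6.8 kg.
Tool frame: the origin (TCP) lies on the front face of the gripper's body, between the roots of the fingers; the fingertips stand 73 mm ahead of it and the grasp point (between the pads) lies 54 mm ahead of it (env.nose_length is the distance from the TCP to the fingertips, in m); z points along the fingers, y is the line along which they close (so a half turn about z gives the same grasp; the last joint's range is limited). The gripper opens to 85 mm and grips with 20 to 120 N. Pads are 22 mm wide; open, the fingers measure 114 mm over their backs; the gripper's body (76 mm by 85 mm) begins 54 mm behind the grasp point. The pads swing forward as they close: fully open they stand 13 mm farther back than shut.
Start: joints at [1.022, 0.477, 0.022, 1.555, -0.011, 1.109, -0.083], TCP at [0.288, -0.61, 0.304] pointing down, gripper open.
Joint ranges: [-2.96, 2.96], [-0.34, 2.1], [-1.41, 1.46], [0.24, 2.44], [-1.37, 4.51], [0.17, 1.92], [-2.96, 2.96]. Speed limits (rad/s): [2.39, 2.39, 3.14, 3.14, 3.14, 3.14, 3.14].

INTERFACE

Orientations are given as a unit quaternion [w, x, y, z].
In Python, from cell import env, kin, camera, calibration, job gives the robot as it stands. The module is installed in compiled form; this text tells all that it offers. Calls block until the motion is done:
- env.reach(position, orientation): joint-space move of the TCP to a pose.
- env.movel(position, velocity=0.15, rot=None, stop_force=None): straight line of the TCP; rot=None keeps the orientation; velocity is the mean speed in m/s. With stop_force (N) it stops when the force on the tool has changed by that much, and returns True; else False.
- env.goto_joints(angles): joint-space move.
- env.grip(opening, f_grip=None): finger opening in m; f_grip is the grip in N (None keeps the last); returns when the fingers have stopped.
- env.dwell(seconds).
- kin.inverse_kinematics(position, orientation): joint angles nearest the present ones, or None.
- env.get_state(): the state.
- camera(name): name is "scene" or "side" or "wrist"; returns (picture, depth): 480x640x3 uint8, blue, green, red; 480x640 float32, m along the optical axis (not along the pixel's ray), 0 where there is no reading.
- calibration(name): a dict with "fx", "fy", "cx", "cy" (pixels), "rvec" (rotation vector, rad) and "tvec" (3), from world to camera coordinates, as OpenCV has them. Camera axes: x right, y down, z forward; pixel columns grow to the right and rows downward; lengths in m; the calibration is good to about 2 mm. The wrist camera is an equidistant fisheye: a pixel r from the principal point sees the ray r / f radians off the axis. A picture is of the moment at which its call begins: read the wrist's pose just before it. calibration takes no time and is no camera call; for the wrist camera it gives the pose at the moment of the call.
A pose or a line that the arm cannot do raises env.PlanningError and nothing moves.
- job.job_done(): hands the job in; it is judged then, once.
The state is a dict: "time": time; "qpos": joint angles; "joint_velocities": joint speeds; "joint_torque": joint torques, N m; "tcp_pos": TCP position; "orientation": TCP orientation; "force": force on the tool from outside, world axes, zero at the start; "torque": the same for the moment, N m; "opening": finger opening in m; "gripper_force": force on a finger pad.
Only numpy, scipy, OpenCV 4.12 (cv2) and the standard library are available. Lean on these libraries where they do the work, as an engineer would, in place of code of your own. Each camera call takes 0.05 s, during which the arm holds its last target. There are 200 camera calls.

TASK

The two sprockets on the rubber mat came back to the store mixed up: one is bored to size, the other is not. Hold the plug gauge by its handle and try it in both bores, first in the sprocket next to the gauge's wooden block and then in the other one, lowering it until it is right through the bore or stops, never forcing it, then stand it back upright in its block. Stack the sprocket that the gauge went through squarely on the one in the blue tray, hub up, and set the one that it would not enter flat in the yellow tray, hub up; do not drop the sprockets, and leave everything else on the bench alone.

Things in the scene. Friction and masses are not known exactly. Their poses are not given: they have to be found in the camera images.
- gauge: go plug gauge, loose, upright in its wooden block: steel plug 30 mm across, 40 mm long, end chamfered 1.5 mm; above it a black hexagonal handle 24 mm across flats, 46 to 120 mm above the plug's end (flats face 0, 60, 120 degrees from the gauge's x axis), green band at its foot; 0.32 kg. Origin: centre of the plug's lower end, z up along the handle
- gauge_handle (a point): point on the gauge's axis in the handle, 85 mm above the plug's lower end: where to grip
- sprocket_a: loose steel chain sprocket, hub up, 36 mm high: toothed disc 94 mm across, 8 mm thick; on it a round hub 54 mm across (grip it there), bored through, mouth chamfered 1.5 mm; 0.7 kg. Origin: centre of the underside, z up. Of sprockets a and b one bore (31.8 mm) takes the whole plug, the other (27.4 mm) stops its end within 2 mm of the mouth: the gauge tells which. Either may lie next to the block
- sprocket_b: loose steel chain sprocket, hub up, 36 mm high: toothed disc 94 mm across, 8 mm thick; on it a round hub 54 mm across (grip it there), bored through, mouth chamfered 1.5 mm; 0.7 kg. Origin: centre of the underside, z up. Of sprockets a and b one bore (31.8 mm) takes the whole plug, the other (27.4 mm) stops its end within 2 mm of the mouth: the gauge tells which. Either may lie next to the block
- stock: loose sprocket of the same kind, bored to size, already lying hub up in the blue tray: 36 mm high, toothed disc 94 mm across and 8 mm thick, hub 54 mm across. Origin: centre of the underside, z up
- mat: fixed black rubber mat, 150 by 380 mm, 3 mm thick. Origin: centre of its underside; y runs along its length. The wooden block stands on it at y = +145 mm, one sprocket lies at about y = +10 mm, the other at about y = -130 mm
- stand: fixed light wooden gauge block, 80 by 80 mm, 30 mm high, standing on the mat, with a round pocket 37 mm across and 20 mm deep in its top. Origin: centre of its underside; the pocket's floor is 10 mm above it
- blue_tray: fixed blue open tray, 150 by 150 mm outside, 22 mm high, walls and floor 4 mm thick, with one sprocket in it. Origin: centre of its underside
- yellow_tray: fixed yellow open tray, empty, 150 by 150 mm outside, 22 mm high, walls and floor 4 mm thick. Origin: centre of its underside
- tape_measure: bystander, loose, to be left alone: yellow tape measure, 85 by 42 mm, 70 mm high. Origin: centre of its underside
- spray_bottle: bystander, loose, to be left alone: white and red spray bottle, 66 mm across, 170 mm high. Origin: centre of its underside
- carton: bystander, loose, to be left alone: brown carton, 80 by 110 mm, 60 mm high. Origin: centre of its underside
Things that resemble listed ones, but are neither listed nor needed, are in the scene too. There is more than one size of the gauge; the one meant has the size given above.

How it is judged:
On the way, in this order (a step that is already met when the one before it is completed fails the run):
1. the held gauge is tried in the sprocket next to the block: on the axis, its end within 12 mm of the underside if the bore takes it, else resting on the mouth (over 1 N, within 7 mm of the axis) (((z of gauge in the frame of sprocket_a between -0.01 and 0.012 m and horizontal distance between gauge and sprocket_a below 0.005 m and angle between the z axis of gauge and the z axis of sprocket_a, either way round below 0.12 rad and contact force between the fingers and gauge above 1 N and y of sprocket_a in the frame of mat between -0.06 and 0.09 m) or (z of gauge in the frame of sprocket_b between 0.028 and 0.04 m and horizontal distance between gauge and sprocket_b below 0.007 m and angle between the z axis of gauge and the z axis of sprocket_b, either way round below 0.2 rad and contact force between gauge and sprocket_b above 1 N and contact force between the fingers and gauge above 1 N and y of sprocket_b in the frame of mat between -0.06 and 0.09 m))), for 0.1 s.
2. the held gauge is tried in the other sprocket in the same way (((z of gauge in the frame of sprocket_a between -0.01 and 0.012 m and horizontal distance between gauge and sprocket_a below 0.005 m and angle between the z axis of gauge and the z axis of sprocket_a, either way round below 0.12 rad and contact force between the fingers and gauge above 1 N and y of sprocket_a in the frame of mat between -0.19 and -0.06 m) or (z of gauge in the frame of sprocket_b between 0.028 and 0.04 m and horizontal distance between gauge and sprocket_b below 0.007 m and angle between the z axis of gauge and the z axis of sprocket_b, either way round below 0.2 rad and contact force between gauge and sprocket_b above 1 N and contact force between the fingers and gauge above 1 N and y of sprocket_b in the frame of mat between -0.19 and -0.06 m))), for 0.1 s.
At the end, for the whole second after the job is handed in: The sprocket that takes the gauge lies level, hub up, on the sprocket in the blue tray, axes within 10 mm, and that one flat in its tray; the one that refuses it lies flat, hub up, in the yellow tray; the gauge stands upright in its block; all at rest (horizontal distance between sprocket_a and stock below 0.01 m and z of sprocket_a in the frame of stock between 0.032 and 0.04 m and angle between each of sprocket_a, stock, sprocket_b's own z axis and vertical below 0.08 rad and z of stock in the frame of blue_tray between 0 and 0.01 m and x of stock in the frame of blue_tray between -0.03 and 0.03 m and y of stock in the frame of blue_tray between -0.03 and 0.03 m and z of sprocket_b in the frame of yellow_tray between 0 and 0.01 m and x of sprocket_b in the frame of yellow_tray between -0.03 and 0.03 m and y of sprocket_b in the frame of yellow_tray between -0.03 and 0.03 m and z of gauge in the frame of stand between 0.006 and 0.014 m and horizontal distance between gauge and stand below 0.008 m and angle between gauge's own z axis and vertical below 0.1 rad and linear speed of each of sprocket_a, sprocket_b, gauge, stock below 0.02 m/s); the robot touches nothing.
It fails at once if the gauge is forced: it presses on a sprocket with more than 60 N (contact force between gauge and sprocket_a above 60 N or contact force between gauge and sprocket_b above 60 N).
It fails at once if a sprocket is dropped: it falls, out of the fingers, at more than 0.45 m/s (a fall of 10 mm) ((linear speed of sprocket_a above 0.45 m/s and contact force between the fingers and sprocket_a below 0.2 N) or (linear speed of sprocket_b above 0.45 m/s and contact force between the fingers and sprocket_b below 0.2 N)).
It fails at once if the sprocket in the blue tray is shifted by more than 20 mm (distance of stock from where it was at the start of the episode above 0.02 m).
It fails at once if a bystander is shifted by more than 15 mm (distance of any of tape_measure, spray_bottle, carton from where it was at the start of the episode above 0.015 m).
It also fails if it takes over 70 s, if anything falls off the work surface, if the arm or the gripper's body presses on something with over 40 N, if the wrist force passes 120 N, or if a joint passes its speed limit or range.

## Working session

There is one attempt and no reset: what is moved stays moved. The work goes in short steps, each a Python script; the robot and the scene stay as the last script left them, time stands still between calls to the robot, and variables do not carry over. Pictures are saved under pics/ and viewed, at most 10 in all, crops included, and the job is handed in when it is done.

```bash
mkdir -p pics
cat > h.py <<'E'
import numpy as np, cv2
from cell import env, kin, camera, calibration, job
def cal(n):
    c=calibration(n); R=cv2.Rodrigues(np.array(c["rvec"],float))[0]; return c,R,np.array(c["tvec"],float).ravel()
def cloud(depth,c,R,t):   # pinhole cameras: world xyz per pixel
    v,u=np.mgrid[:480,:640]; P=np.stack([(u-c["cx"])/c["fx"]*depth,(v-c["cy"])/c["fy"]*depth,depth],-1)
    return (P-t)@R
E
python3 - <<'E'
from h import *
for n in("scene","side"):
    c,R,t=cal(n); p,d=camera(n); cv2.imwrite(f"pics/{n}0.png",p); np.savez(f"{n}0.npz",p=p,d=d,W=cloud(d,c,R,t))
    print(n,c,-R.T@t)
print(env.get_state())
E
```

```text
scene {'fx': 541.7526383832925, 'fy': 541.7526383832925, 'cx': 310.1420932625622, 'cy': 239.49468616338126, 'rvec': array([ 2.24005858,  0.63578063, -0.28891582]), 'tvec': array([-0.44136052, -0.12224359,  1.52403423])} [ 1.01734287 -0.78982339  0.93467396]
side {'fx': 618.5366496058148, 'fy': 618.5366496058148, 'cx': 318.9782061244069, 'cy': 240.99418161945042, 'rvec': array([ 0.43493302, -2.8127897 ,  1.02516981]), 'tvec': array([0.50481962, 0.1745077 , 1.13574515])} [0.28732719 0.72131629 0.98608251]
{'time': 0.1, 'qpos': array([ 1.02192843,  0.47770184,  0.0223102 ,  1.55632729, -0.01146082,
        1.10928561, -0.08309285]), 'joint_velocities': array([ 0.00168948, -0.00101682, -0.00011907, -0.00212107, -0.00049569,
       -0.00114415,  0.00032215]), 'joint_torque': array([ 4.83248979e-03, -5.97759461e+01,  1.61363829e+00, -2.81952703e+01,
        1.27972296e-02,  5.03780888e-03, -5.02679097e-05]), 'tcp_pos': array([ 0.28781529, -0.61012002,  0.30304336]), 'orientation': array([-7.60285754e-04,  9.75805217e-01,  2.18640212e-01, -2.39477405e-04]), 'force': array([-0.78080272, -0.33228998, -0.84133085]), 'torque': array([-0.01729998, -0.03062499,  0.03427353]), 'gripper_force': 0.0, 'opening': 0.08527021252435117}
```

View pics/scene0.png

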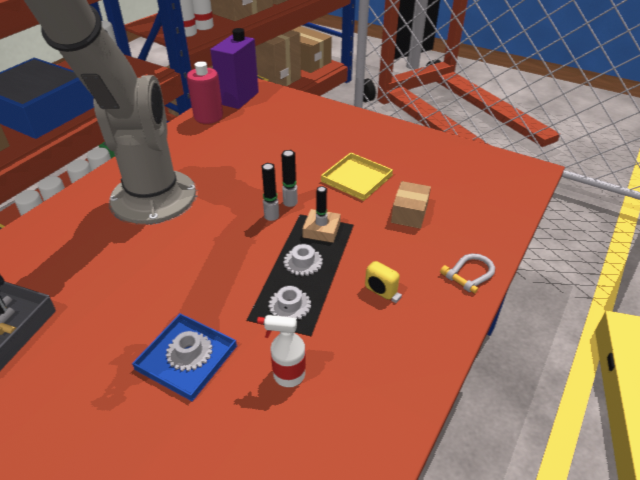

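View pics/side0.png

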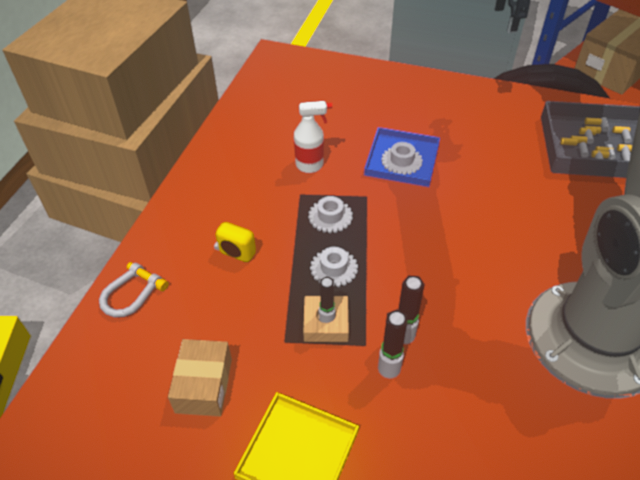

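Scene view: candidates for the gauge are the ones at (270,190) and (289,178), both free-standing on the table, and the one in the wooden block at (321,205). Only the block one fits ("upright in its wooden block", short and thin). The sprockets lie at (303,259), next to the block, and (289,301). The stock is at (188,350), yellow tray at (357,175), spray bottle at (288,358), tape at (382,280). The side view agrees.

```bash
cat > m.py <<'E'
from h import *
from scipy.optimize import least_squares
D={n:np.load(f"{n}0.npz") for n in("scene","side")}
def circ(P):
    f=lambda q:np.hypot(P[:,0]-q[0],P[:,1]-q[1])-q[2]
    return least_squares(f,[*P.mean(0)[:2],.02],loss="soft_l1",f_scale=.002).x
seeds={"scene":dict(near=(303,259),far=(289,301),stock=(188,350),gauge=(321,205),yel=(357,175),blue=(188,350),stand=(321,228)),
"side":dict(near=(334,262),far=(331,211),stock=(403,154),gauge=(327,298),yel=(298,445),blue=(403,154),stand=(327,320))}
for n in D:
    W=D[n]["W"];d=D[n]["d"];p=D[n]["p"].astype(int);ok=d>0
    print(n,"table z",np.median(W[ok&(abs(W[...,2])<.02)][:,2]))
    for k in("near","far","stock"):
        u,v=seeds[n][k]; P=W[v-35:v+35,u-35:u+35].reshape(-1,3); P=P[P[:,2]>.022]
        h=np.percentile(P[:,2],90); T=P[abs(P[:,2]-h)<.004]; e=circ(T)
        # outer hub: points of the top ring
        print(k,"top z",h.round(4),len(T),"mean ring fit",e.round(4),"bbox mid",((T.max(0)+T.min(0))/2).round(4)[:2],np.ptp(T,axis=0)[:2].round(4))
    u,v=seeds[n]["gauge"]; P=W[v-25:v+30,u-22:u+22].reshape(-1,3); P=P[P[:,2]>.07]; h=np.percentile(P[:,2],98)
    T=P[P[:,2]>h-.006]; print("gauge top",h.round(4),len(T),((T.max(0)+T.min(0))/2).round(4), np.ptp(T,axis=0).round(4))
    b,g,r=p[...,0],p[...,1],p[...,2]
    masks=dict(yel=(r>150)&(g>130)&(b<120),blue=(b>90)&(b>r+50),mat=(p.max(-1)<70))
    for k,m in masks.items():
        z={'yel':.022,'blue':.022,'mat':.003}[k]
        lab=cv2.connectedComponents(m.astype(np.uint8))[1]
        box={"yel":((.1,.9),(-.2,.5)),"blue":((.2,.9),(-.8,-.2)),"mat":((.4,.9),(-.5,.3))}[k]
        m=m&ok&(abs(W[...,2]-z)<(.025 if k!='mat' else .006))
        lab,st=cv2.connectedComponentsWithStats(m.astype(np.uint8))[1:3]
        for i in np.argsort(-st[1:,4])[:2]+1:
            Q=W[lab==i]; Q2=Q[abs(Q[:,2]-z)<.005]
            if len(Q2)<30: continue
            rc=cv2.minAreaRect((Q2[:,:2]*1000).astype(np.float32)); print(k,len(Q2),np.round(rc[0],1),np.round(rc[1],1),round(rc[2],1), "zmax",np.percentile(Q[:,2],95).round(4))
    u,v=seeds[n]["stand"];P=W[v-45:v+45,u-45:u+45].reshape(-1,3);
    T=P[(abs(P[:,2]-.033)<.004)]; 
    pp=p[v-45:v+45,u-45:u+45].reshape(-1,3); wood=(pp[:,2]>pp[:,0]+40)&(pp[:,1]>.5*pp[:,2])&(abs(P[:,2]-.033)<.005)
    T=P[wood]; rc=cv2.minAreaRect((T[:,:2]*1000).astype(np.float32)); print("stand",len(T),np.round(rc[0],1),np.round(rc[1],1),rc[2],"z",np.median(T[:,2]).round(4))
p=cv2.resize(D["scene"]["p"][140:260,240:400],None,fx=5,fy=5,interpolation=cv2.INTER_CUBIC); cv2.imwrite("pics/gcrop.png",p)
E
python3 m.py
```

```text
scene table z 0.000715634578690871
near top z 0.0407 331 mean ring fit [ 0.4962 -0.0721  0.0712] bbox mid [ 0.5221 -0.0227] [0.0981 0.2511]
far top z 0.1705 297 mean ring fit [0.4672 0.0937 0.4236] bbox mid [ 0.6328 -0.2935] [0.065  0.0377]
stock top z 0.0421 285 mean ring fit [ 0.4447 -0.3539  0.0221] bbox mid [ 0.4439 -0.3535] [0.0552 0.0544]
gauge top 0.9347 12 [ 1.0173 -0.7898  0.9347] [0. 0. 0.]
yel 280 [447.2 370.8] [157.5 155.4] 84.1 zmax 0.0232
yel 57 [848.8 126.6] [14.9 33.1] 80.4 zmax 0.0219
blue 692 [ 445.9 -365.3] [152.6 152.5] 2.8 zmax 0.0225
mat 3626 [515.9 -20.7] [147.8 379.6] 14.8 zmax 0.0065
mat 33 [ 126.3 -497.4] [ 4.4 63.7] 11.3 zmax 0.0089
stand 504 [457.2 148.8] [101.6 176. ] 39.064308166503906 z 0.0334
side table z 0.0005697357732201335
near top z 0.1336 159 mean ring fit [0.4766 0.1226 0.0094] bbox mid [0.4767 0.123 ] [0.0267 0.0267]
far top z 0.0417 213 mean ring fit [ 0.5502 -0.1361  0.0221] bbox mid [ 0.5506 -0.1369] [0.0533 0.0553]
stock top z 0.0419 173 mean ring fit [ 0.4432 -0.3518  0.0223] bbox mid [ 0.4441 -0.3513] [0.0537 0.054 ]
gauge top 0.137 154 [0.3887 0.4155 0.5586] [0.2028 0.6117 0.855 ]
yel 749 [448.1 371.2] [151.1 151.1] 83.9 zmax 0.0218
blue 357 [ 443.2 -362.6] [147.8 155.1] 2.7 zmax 0.0222
mat 78 [  19.  -439.4] [98.4  6.6] 11.4 zmax 0.0087
mat 37 [472.9  48.4] [25.2 10.7] 26.9 zmax 0.0051
stand 1230 [478.9 122.6] [80.2 82.8] 17.981727600097656 z 0.0332
```

View pics/gcrop.png

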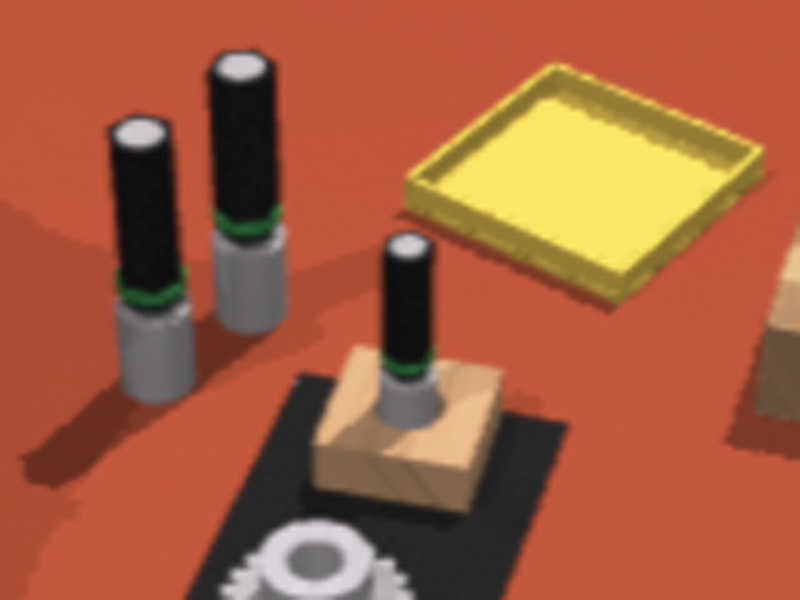

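The crop shows the block gauge at (405,330) standing in the block, clearly smaller than the two free-standing ones at left, which have thicker plugs and handles. The block one is the one meant. Next, a wrist-camera refinement from two places.

```bash
cat >> h.py <<'E'
def Q(deg): a=np.radians(deg)/2; return np.array([0,np.cos(a),np.sin(a),0])
def wcloud(d,c,R,t):
    v,u=np.mgrid[:480,:640]; x=u-c["cx"];y=v-c["cy"]; r=np.hypot(x,y)+1e-9; th=r/c["fx"]
    k=np.tan(th)/r*d; P=np.stack([x*k,y*k,d],-1); return (P-t)@R
def shot(name):
    c,R,t=cal("wrist"); p,d=camera("wrist"); cv2.imwrite(f"pics/{name}.png",p); W=wcloud(d,c,R,t); np.savez(name+".npz",p=p,d=d,W=W,R=R,t=t,cx=c["cx"],cy=c["cy"],f=c["fx"]); return p,d,W
E
python3 - <<'E'
from h import *
for i,xy in enumerate([(.47,.08),(.50,.0),(.535,-.09),(.48,-.28)]):
    env.reach(np.array([*xy,.36]),Q(15)); env.dwell(.3); p,d,W=shot(f"w{i}")
    c,R,t=cal("wrist"); print(i,env.get_state()["tcp_pos"],-R.T@t,c["fx"],env.get_state()["time"])
E
python3 -c "
import cv2,numpy as np
cv2.imwrite('pics/wm.png',np.vstack([np.hstack([cv2.resize(cv2.imread(f'pics/w{i}.png'),(400,300)) for i in r]) for r in((0,1),(2,3))]))"
```

```text
0 [0.47005109 0.07985692 0.35994914] [0.53533879 0.09653093 0.42991332] 371.64829954431775 2.9917
1 [0.49983431 0.00092507 0.36012738] [0.56505493 0.01771113 0.43009128] 371.64829954431775 3.775
2 [ 0.53490026 -0.08914189  0.36020044] [ 0.6001318  -0.07230919  0.43015534] 371.64829954431775 4.6
3 [ 0.48047515 -0.27907709  0.36006877] [ 0.54569065 -0.26224905  0.43001424] 371.64829954431775 5.7583
```

View pics/wm.png

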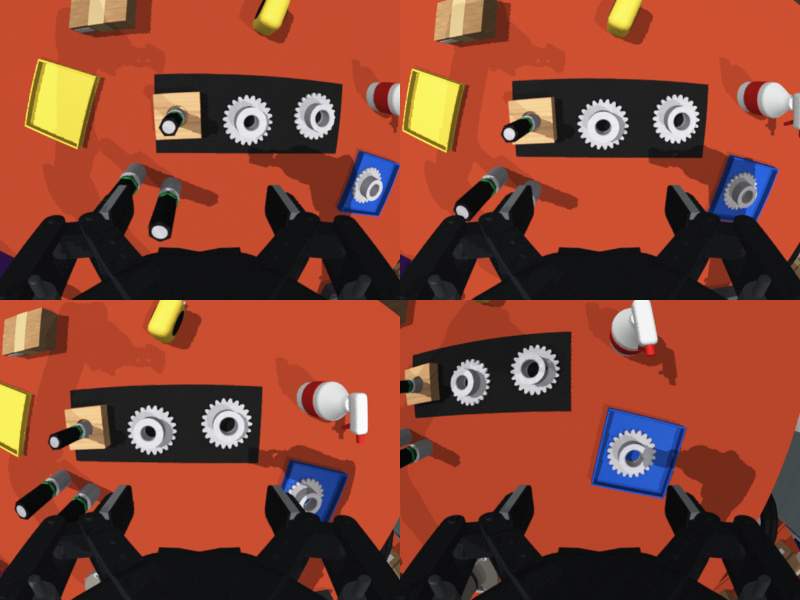

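The montage shows the gauge in its block (left end of the mat), two sprockets on the mat, and the stock in the blue tray (lower right). All are visible from several places. Next I fit the centres.

```bash
cat > f.py <<'E'
from h import *
pri=dict(near=(.513,-.011),far=(.550,-.136),stock=(.444,-.352),gauge=(.4767,.123))
for n in["scene0","side0","w0","w1","w2","w3"]:
    D=np.load(n+".npz");W=D["W"];ok=D["d"]>0
    for k,xy in pri.items():
        m=ok&(np.hypot(W[...,0]-xy[0],W[...,1]-xy[1])<(.036 if k!="gauge" else .03))
        m&=(W[...,2]>.1)&(W[...,2]<.2) if k=="gauge" else (W[...,2]>.034)&(W[...,2]<.06)
        P=W[m]
        if len(P)<60: continue
        h=np.percentile(P[:,2],90) if k!="gauge" else np.percentile(P[:,2],95); h=np.median(P[P[:,2]>h-.003][:,2]); T=P[abs(P[:,2]-h)<.0025]
        c,r=cv2.minEnclosingCircle((T[:,:2]*1000).astype(np.float32)); 
        Hl=cv2.convexHull((T[:,:2]*1000).astype(np.float32)); M=cv2.moments(Hl)
        # hexagon yaw: support widths over direction, min width = across flats
        s=""
        if k=="gauge":
            a=np.arange(0,60,1); w=[sum(np.ptp(Hl[:,0]@np.array([np.cos(np.radians(x+o)),np.sin(np.radians(x+o))])) for o in(0,60,120))/3 for x in a]
            s=f"yaw {a[np.argmin(w)]} minw {min(w):.1f} maxw {max(w):.1f}@{a[np.argmax(w)]}"
        print(n,k,len(T),"h",round(float(h),4),"encl",np.round(c,1),round(r,1),"hull",round(M['m10']/M['m00'],1),round(M['m01']/M['m00'],1),s)
D=np.load("w1.npz");p,W,ok=D["p"].astype(int),D["W"],D["d"]>0
m=(p.max(-1)<70)&ok&(abs(W[...,2]-.003)<.006)&(abs(W[...,0]-.516)<.15)&(abs(W[...,1]+.02)<.22)
lab,st=cv2.connectedComponentsWithStats(m.astype(np.uint8))[1:3]; i=np.argmax(st[1:,4])+1
print("mat",cv2.minAreaRect((W[lab==i][:,:2]*1000).astype(np.float32)))
for n in("w0","w1"):
    D=np.load(n+".npz");p,W=D["p"].astype(int),D["W"];m=(abs(W[...,2]-.033)<.004)&(np.hypot(W[...,0]-.478,W[...,1]-.123)<.065)&(p[...,2]>120)
    print("stand",cv2.minAreaRect((W[m][:,:2]*1000).astype(np.float32)),np.median(W[m][:,2]))
m=(abs(W[...,2]-.022)<.003)&(abs(W[...,0]-.447)<.11)&(abs(W[...,1]-.371)<.11)&(p[...,1]>110);print("yel",cv2.minAreaRect((W[m][:,:2]*1000).astype(np.float32)))
D=np.load("w0.npz");p=D["p"];cv2.imwrite("pics/gtop.png",cv2.resize(p[140:260,220:360],None,fx=5,fy=5,interpolation=cv2.INTER_CUBIC))
E
python3 f.py
```

```text
scene0 near 176 h 0.04 encl [504.7  -6.6] 28.1 hull 504.4 -6.9 
scene0 far 214 h 0.04 encl [ 551.2 -138.6] 28.1 hull 551.7 -138.2 
scene0 stock 252 h 0.041 encl [ 444.7 -353.2] 28.3 hull 444.5 -353.4 
scene0 gauge 41 h 0.1343 encl [476.8 120.1] 15.3 hull 478.5 121.0 yaw 42 minw 24.7 maxw 25.9@13
side0 near 253 h 0.0401 encl [502.8  -4.8] 27.9 hull 503.5 -5.5 
side0 far 212 h 0.04 encl [ 549.9 -136.6] 28.4 hull 550.5 -136.8 
side0 stock 153 h 0.0407 encl [ 443.5 -352.3] 28.7 hull 443.4 -351.9 
side0 gauge 129 h 0.1343 encl [476.8 122.8] 13.5 hull 476.9 122.7 yaw 17 minw 25.2 maxw 26.0@46
w0 near 1281 h 0.0389 encl [500.7  -6.1] 27.4 hull 502.2 -6.5 
w0 far 948 h 0.0387 encl [ 549.1 -137.9] 28.0 hull 548.9 -137.7 
w0 stock 465 h 0.0397 encl [ 442.1 -352.8] 27.9 hull 441.9 -352.9 
w0 gauge 729 h 0.1333 encl [475.8 122. ] 13.6 hull 475.7 121.8 yaw 18 minw 24.3 maxw 26.8@48
w1 near 1347 h 0.039 encl [501.1  -6.9] 27.5 hull 502.1 -6.6 
w1 far 1125 h 0.0389 encl [ 548.9 -137.8] 27.4 hull 549.0 -137.8 
w1 stock 574 h 0.0397 encl [ 441.9 -353.4] 28.0 hull 441.9 -353.1 
w1 gauge 617 h 0.1333 e
[... 308 characters left out ...]
.1 hull 475.8 121.2 yaw 16 minw 24.9 maxw 27.2@46
w3 near 939 h 0.039 encl [501.3  -6.9] 27.7 hull 502.3 -7.1 
w3 far 1220 h 0.0389 encl [ 549.1 -138.1] 27.6 hull 549.0 -138.3 
w3 stock 1141 h 0.0399 encl [ 442.3 -353.7] 27.5 hull 442.0 -353.6 
mat ((513.6364135742188, -19.867996215820312), (149.65838623046875, 378.329345703125), 14.57142162322998)
stand ((477.16845703125, 121.16120910644531), (81.1070327758789, 80.36297607421875), 16.919986724853516) 0.03293505166477194
stand ((477.71875, 121.10224914550781), (80.34772491455078, 81.5765151977539), 16.745807647705078) 0.03297236374789315
yel ((446.33160400390625, 371.1313781738281), (151.6056671142578, 151.61221313476562), 83.93930053710938)
```

View pics/gtop.png

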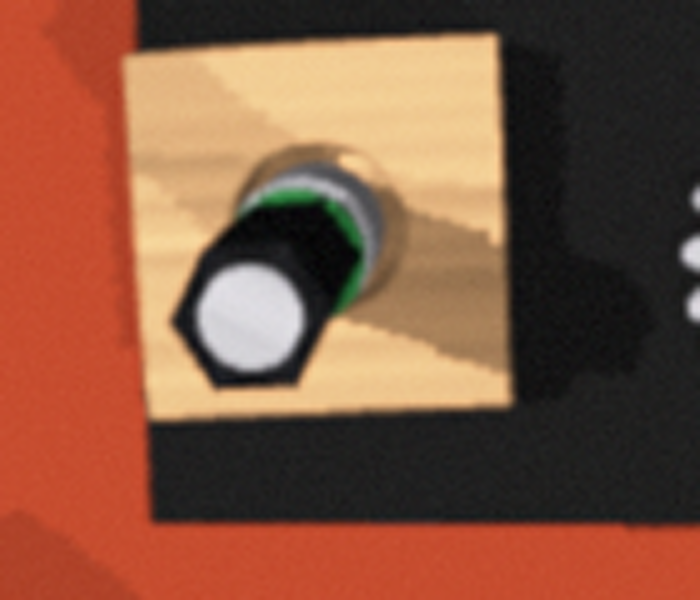

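The crop shows the hexagon clearly: flats' normals at 17°/77°/137°, plug seated in the pocket. I refit the near sprocket (the selection had cut off part of it), check the free gauges' clearance, and grip.

```bash
sed -i 's/near=(.513,-.011)/near=(.5015,-.0065)/' f.py; python3 f.py | grep -E "^w. (near|far)"
python3 - <<'E'
from h import *
D=np.load("w0.npz");W=D["W"];P=W[(D["d"]>0)&(W[...,2]>.1)&(W[...,2]<.2)&(W[...,0]<.46)&(W[...,0]>.3)&(W[...,1]>-.05)&(W[...,1]<.25)]
z=P[:,2].max();print("free gauge tops",z,P[P[:,2]>z-.006].min(0),P[P[:,2]>z-.006].max(0))
g=np.array([.4758,.1217]); q=Q(-13)
env.reach(np.array([*g,.26]),q); env.movel(np.array([*g,.152]),.1); env.dwell(.2)
s=env.get_state();print(s["tcp_pos"],s["force"],s["opening"])
env.grip(.0,60); env.dwell(.2)
s=env.get_state();print(s["tcp_pos"],s["force"],s["opening"],s["gripper_force"],s["time"])
E
```

```text
w0 near 1405 h 0.0389 encl [500.4  -5.9] 27.5 hull 500.6 -6.0 
w0 far 948 h 0.0387 encl [ 549.1 -137.9] 28.0 hull 548.9 -137.7 
w1 near 1460 h 0.039 encl [500.9  -6.6] 27.5 hull 500.7 -6.2 
w1 far 1125 h 0.0389 encl [ 548.9 -137.8] 27.4 hull 549.0 -137.8 
w2 near 1373 h 0.039 encl [500.6  -6.1] 27.4 hull 500.7 -6.2 
w2 far 1288 h 0.0389 encl [ 549.1 -138. ] 27.4 hull 549.0 -138.1 
w3 near 1013 h 0.039 encl [500.4  -6.9] 27.9 hull 500.8 -6.5 
w3 far 1220 h 0.0389 encl [ 549.1 -138.1] 27.6 hull 549.0 -138.3 
free gauge tops 0.16342207100492434 [0.31512168 0.0831506  0.15744247] [0.35050564 0.11821393 0.16342207]
[0.47607282 0.12173732 0.15245225] [-0.29078855 -0.85439309 -0.55871288] 0.08553143710930133
[0.47591711 0.12191971 0.15212297] [0.43954441 0.45743215 1.35141861] 0.02356237885922212 58.95485214656219 9.5083
```

```bash
cat >> h.py <<'E'
def at(xy,z,v=.15,**k): return env.movel(np.array([xy[0],xy[1],z]),v,**k)
def st(m=""):
    s=env.get_state(); print(m,"tcp",s["tcp_pos"].round(4),"F",s["force"].round(2),"open",round(s["opening"],4),"gf",round(s["gripper_force"],1),"t",round(s["time"],2)); return s
E
python3 - <<'E'
from h import *
g=np.array([.4758,.1217]); n=np.array([.5007,-.0063])
at(g,.24,.08); st("lift"); at(n,.24,.15); at(n,.188,.1); env.dwell(.3); st("above")
hit=at(n,.146,.02,stop_force=6); st(f"hit {hit}"); env.dwell(.4); st("rest")
shot("t1"); cv2.imwrite("pics/t1s.png",camera("side")[0][200:350,250:420])
E
```

```text
lift tcp [0.4755 0.1216 0.2394] F [-0.31 -1.05 -2.2 ] open 0.0231 gf 58.8 t 10.76
above tcp [ 0.501  -0.0063  0.1885] F [ 0.41  0.64 -3.82] open 0.0232 gf 58.8 t 12.74
hit True tcp [ 0.501  -0.006   0.1764] F [-0.29  0.61  2.74] open 0.023 gf 59.4 t 13.62
rest tcp [ 0.5009 -0.0061  0.1763] F [2.53 1.41 5.06] open 0.0233 gf 59.7 t 14.03
```

Run:
```python
from h import *
for n in("w0","w1","w2","w3","scene0","side0"):
    W=np.load(n+".npz")["W"]
    for k,c in dict(near=(.5007,-.0063),far=(.549,-.138),stock=(.4419,-.3532)).items():
        r=np.hypot(W[...,0]-c[0],W[...,1]-c[1]); T=r[(r<.027)&(W[...,2]>.0355)&(W[...,2]<.044)]
        area=np.sum  # inner radius percentiles
        print(n,k,np.percentile(T,[1,3,10]).round(4)*1000)
```

```text
w0 near [13.5 14.1 15.4]
w0 far [15.5 15.8 17. ]
w0 stock [14.9 15.7 16.8]
w1 near [13.7 14.1 15.4]
w1 far [15.9 16.2 17.2]
w1 stock [15.2 15.7 16.7]
w2 near [13.6 14.1 15.3]
w2 far [15.8 16.1 17. ]
w2 stock [15.4 15.8 16.7]
w3 near [13.3 13.8 15. ]
w3 far [15.8 16.2 17.1]
w3 stock [15.9 16.3 17.1]
scene0 near [11. 12. 14.]
scene0 far [13.2 14.2 16.1]
scene0 stock [13.5 14.1 15.8]
side0 near [12.  13.2 14.7]
side0 far [13.2 14.2 16.3]
side0 stock [13.7 14.3 15.9]
```

The gauge stopped 1.7 mm into the near bore at about 9 N, and that bore also measures about 2 mm smaller in radius than the stock's. The near one is the tight sprocket; the far one should take the gauge.

Run:
```python
from h import *
n=np.array([.5007,-.0063]); f=np.array([.549,-.1380])
at(n,.21,.05); at(f,.21,.15); at(f,.188,.08); env.dwell(.3); s0=st("above")
hit=at(f,.146,.02,stop_force=6); s=st(f"hit {hit}")
tries=0
if s["tcp_pos"][2]>.150:
    for d in [(1,0),(-1,0),(0,1),(0,-1),(1,1),(-1,-1),(1,-1),(-1,1),(2,0),(-2,0),(0,2),(0,-2)]:
        o=f+np.array(d)*.001; z=env.get_state()["tcp_pos"][2]
        at(o,z+.003,.03); env.dwell(.1); hit=at(o,.146,.02,stop_force=6); s=st(f"try {d} hit {hit}")
        if s["tcp_pos"][2]<.150: break
env.dwell(.3); st("end"); cv2.imwrite("pics/t2.png",cv2.resize(camera("side")[0][130:330,230:430],None,fx=3,fy=3))
```

```text
above tcp [ 0.5492 -0.138   0.1883] F [-0.31 -0.44 -2.77] open 0.0234 gf 58.9 t 16.77
hit False tcp [ 0.549  -0.138   0.1461] F [ 1.04 -0.95 -2.98] open 0.0234 gf 58.9 t 19.02
end tcp [ 0.549 -0.138  0.146] F [-0.1  -0.38 -2.33] open 0.0231 gf 58.9 t 19.32
```

The plug went right through (end 4 mm above the underside, no contact force). Now return it to the block.

```bash
python3 - <<'E'
from h import *
f=np.array([.549,-.1380]); b=np.array([.4768,.1213])
at(f,.21,.08); at(b,.21,.2); at(b,.185,.08); env.dwell(.2); st()
hit=at(b,.1505,.03,stop_force=4); st(f"hit {hit}"); env.grip(.085); env.dwell(.2); at(b,.27,.12)
env.reach(np.array([.47,.08,.36]),Q(15)); env.dwell(.2); shot("w5"); st()
E
python3 - <<'E'
from h import *
D=np.load("w5.npz");W=D["W"]
P=W[(np.hypot(W[...,0]-.477,W[...,1]-.121)<.03)&(W[...,2]>.1)&(W[...,2]<.2)];h=np.percentile(P[:,2],90);T=P[P[:,2]>h-.003]
print("gauge top",h,cv2.minEnclosingCircle((T[:,:2]*1000).astype(np.float32)))
for k,c in dict(near=(.5007,-.0063),far=(.549,-.138)).items():
    T=W[(np.hypot(W[...,0]-c[0],W[...,1]-c[1])<.032)&(abs(W[...,2]-.039)<.0025)];print(k,np.median(T[:,2]),cv2.minEnclosingCircle((T[:,:2]*1000).astype(np.float32)))
E
```

```text
tcp [0.4771 0.1214 0.1854] F [-0.04  0.02 -2.86] open 0.0233 gf 58.9 t 22.47
hit True tcp [0.4767 0.1213 0.1521] F [-1.61 -0.28  5.67] open 0.0235 gf 59.9 t 23.48
 tcp [0.4697 0.0803 0.3591] F [-0.06  0.59 -0.51] open 0.0848 gf 0.0 t 26.37
gauge top 0.13417491991920238 ((475.9157409667969, 121.29469299316406), 13.603585243225098)
near 0.038831695712040815 ((500.5596618652344, -6.361572265625), 27.759618759155273)
far 0.03876305660079866 ((549.2472534179688, -138.13441467285156), 27.87874984741211)
```

Gauge is upright in its pocket and both sprockets unmoved. Now stack the far sprocket on the stock.

```bash
cat > mv.py <<'E'
from h import *
import sys
def pick(xy,yaw):
    env.reach(np.array([*xy,.2]),Q(yaw)); at(xy,.088,.12); env.dwell(.2); st("at")
    env.grip(.04,80); env.dwell(.2); st("grip")
    at(xy,.13,.06); env.dwell(.1); st("lift")
def place(xy,dz,yaw,zc):
    at(xy,zc,.15,rot=Q(yaw)); z=.088+dz; at(xy,z+.012,.08); env.dwell(.3); st("above")
    hit=at(xy,z-.004,.02,stop_force=5); st(f"hit {hit}"); 
def release(xy):
    env.grip(.085); env.dwell(.2); st("open"); at(xy,.25,.12)
E
python3 - <<'E'
from mv import *
pick(np.array([.549,-.138]),-13)
place(np.array([.4420,-.3533]),.037,-13,.17)
cv2.imwrite("pics/s1.png",camera("side")[0][100:250,330:480])
E
```

```text
at tcp [ 0.5494 -0.1381  0.0887] F [0.1  0.62 0.86] open 0.0847 gf 0.0 t 28.74
grip tcp [ 0.5493 -0.1377  0.0888] F [-1.17  0.87  6.34] open 0.0522 gf 84.3 t 29.34
lift tcp [ 0.5486 -0.138   0.1295] F [-0.61  0.05 -7.04] open 0.0523 gf 84.6 t 30.29
above tcp [ 0.4422 -0.3535  0.1374] F [-0.29  0.57 -6.6 ] open 0.0521 gf 84.6 t 32.92
hit True tcp [ 0.4419 -0.3533  0.1258] F [-1.28  0.02  5.52] open 0.052 gf 85.9 t 33.51
```

Contact came exactly at the expected height. Release, then move the other one.

Run:
```python
from mv import *
p=np.array([.4420,-.3533]); release(p)
env.reach(np.array([.48,-.28,.36]),Q(15)); env.dwell(.2); p,d,W=shot("w6")
T=W[(np.hypot(W[...,0]-.442,W[...,1]+.353)<.035)&(W[...,2]>.07)&(W[...,2]<.09)]
print("stack top",np.percentile(T[:,2],[5,50,95]),cv2.minEnclosingCircle((T[:,:2]*1000).astype(np.float32)))
pick(np.array([.5006,-.0063]),-13)
y=np.array([.4465,.3712])
at([.56,.10],.17,.2); place(y,.001,-13,.17)
```

```text
open tcp [ 0.4406 -0.3526  0.1243] F [ 0.32 -0.8   0.31] open 0.0846 gf 0.0 t 34.19
stack top [0.07286107 0.07580049 0.07708664] ((441.53924560546875, -353.9093322753906), 27.56975746154785)
at tcp [ 0.501  -0.0064  0.0886] F [-0.24  0.24  0.21] open 0.0854 gf 0.0 t 38.74
grip tcp [ 0.5009 -0.0057  0.0889] F [-2.81 -0.47 10.93] open 0.0524 gf 83.1 t 39.36
lift tcp [ 0.5003 -0.0063  0.1296] F [-0.01  0.72 -8.43] open 0.0521 gf 84.9 t 40.31
above tcp [0.4467 0.3713 0.1013] F [-0.32  0.1  -7.89] open 0.0526 gf 84.9 t 44.52
hit True tcp [0.4464 0.3711 0.09  ] F [-1.44 -0.95  5.81] open 0.0522 gf 86.4 t 45.09
```

View pics/w6.png

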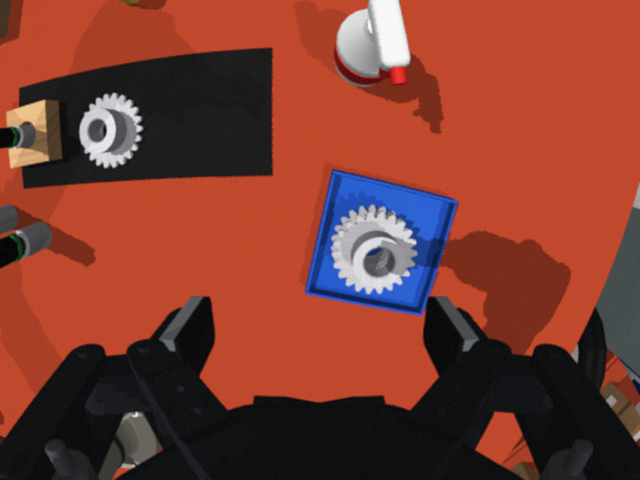

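The view shows the far sprocket sitting squarely on the stock in the blue tray at (375,250), top at 76 mm, centre within 1 mm. The second one has touched down in the yellow tray. Release, and check everything before handing in.

Run:
```python
from mv import *
y=np.array([.4465,.3712]); release(y)
env.reach(np.array([.46,.22,.38]),Q(15)); env.dwell(.2); p,d,W=shot("w7"); st()
def enc(T): return cv2.minEnclosingCircle((T[:,:2]*1000).astype(np.float32)), np.median(T[:,2])
r=lambda x,y:np.hypot(W[...,0]-x,W[...,1]-y); z=W[...,2]
print("gauge",enc(W[(r(.477,.121)<.03)&(z>.131)&(z<.14)])); 
T=W[(r(.4465,.3712)<.035)&(z>.036)&(z<.046)]; A=np.c_[T[:,:2],np.ones(len(T))]; print("tight",enc(T),"slope",np.linalg.lstsq(A,T[:,2],rcond=None)[0][:2])
D=np.load("w6.npz")["W"];T=D[(np.hypot(D[...,0]-.442,D[...,1]+.353)<.035)&(abs(D[...,2]-.0758)<.003)];A=np.c_[T[:,:2],np.ones(len(T))];print("stack slope",np.linalg.lstsq(A,T[:,2],rcond=None)[0][:2])
s=camera("scene")[0]; cv2.imwrite("pics/end.png",s)
```

```text
open tcp [0.4454 0.3697 0.0883] F [ 0.32 -0.3   0.03] open 0.0849 gf 0.0 t 45.73
 tcp [0.4596 0.2209 0.3791] F [-0.56 -0.55 -0.07] open 0.0852 gf 0.0 t 48.29
gauge (((475.7405090332031, 121.32618713378906), 13.803603172302246), np.float64(0.1331973232679879))
tight (((446.0949401855469, 370.230712890625), 27.47930335998535), np.float64(0.03992523522953731)) slope [0.00127759 0.00050365]
stack slope [-2.04200514e-03  7.10411128e-05]
```

View pics/end.png

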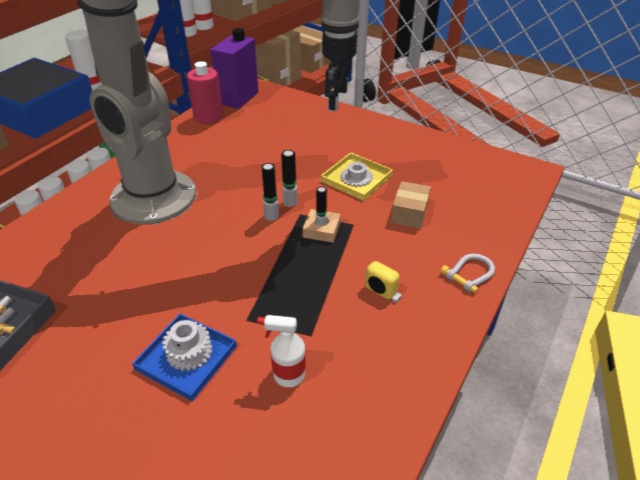

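The final view shows the stack in the blue tray (187,345), the tight sprocket in the yellow tray (357,175), the gauge upright in its block (321,205), and the bystanders where they were.

```bash
python3 -c "
from h import *
print(job.job_done())"
```

```text
the job is handed in; nothing more can be done
None
```

The job is handed in (result not shown to me): the gauge stopped at the mouth of the sprocket next to the block, now flat in the yellow tray, and went through the other, now on the one in the blue tray; the gauge is upright in its block.

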